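# Draw the bottom panel from under a stack of carvings and seat it in the corner stop

### The arm

A 6-joint arm with a two-finger parallel gripper is mounted at the origin on the work surface. World frame = base frame: x ahead of the robot, y to its left, z up, the work surface at z = 0. Lengths are in mm, angles in degrees, forces in N, time in s.
With the tool pointing down it reaches from about 375 to 825 mm from the base axis. Payload 5.5 kg.
Tool frame: the origin (TCP) lies midway between the tips of the shut fingers; the grasp point (between the pads) lies 19 mm behind it; z points along the fingers, y is the direction in which the jaws open and shut (so a half turn about z gives the same grasp; the last joint's range is limited). The gripper opens to 85 mm and grips with 20 to 120 N. Pads are 22 mm wide; open, the fingers measure 114 mm over their backs; the gripper's body (76 mm by 85 mm) begins 54 mm behind the grasp point. The pads swing forward as they close: fully open they stand 13 mm farther back than shut.
Start: joints at [-74.255, 17.962, -2.699, 69.339, 0, 90], TCP at [162.809, -577.484, 231.299] pointing down, gripper open.
Joint ranges: [-152.73, 152.73], [-39.44, 99.34], [-58.76, 71.6], [-118.89, 123.64], [-81.53, 83.1], [-180, 180]. Speed limits (degrees/s): [136.94, 136.94, 172.46, 180, 180, 180].

### API

Orientations are given as [roll, pitch, yaw] about the fixed x, y, z axes, in that order (R = Rz(yaw) Ry(pitch) Rx(roll)).
In Python, from plant import arm gives the robot as it stands.
- The arm moves only by the tool apply_moves, never from a script. Its argument "commands" is one flat list of numbers, 7 for each row, row after row: the opening, from 0 (shut) to 1 (fully open), then the shift along the tool's x, y, z in cm, then the turn, a rotation vector about the tool's x, y, z in rad. In form: [hand, tx, ty, tz, wx, wy, wz, hand, tx, ty, tz, wx, wy, wz, ...]. A call has 1 to 20 rows; each row shifts and turns the commanded pose from where the row before left it, along the tool's axes as they then stand; what a row does not reach is not made up. A row lasts 1/12 s, in which the tool goes at most 41.7 mm and 7.16 degrees, less where a joint would pass 70% of its speed; a pose out of reach is approached as far as the arm can. A call with a gripper value outside its range is refused whole. The fingers move at their own pace and stop on an object; "squeeze" is the grip in N (left out, the last holds). Time passes only in rows, so rows that do not move let the fingers close. It gives the time, the measured TCP pose, the force and the opening at its end, in the units of the state.
- arm.get_obs(): the state, without advancing time (a new reading comes with each control period).
- arm.read_camera(name): name is "scene" or "top" or "wrist"; returns a dict with "color" (480x640x3 uint8, blue, green, red), "K" (3x3 intrinsics, pixels), "R" (3x3) and "t" (3): a world point X has camera coordinates R X + t; the wrist camera has in their place "T_tool_cam" (4x4, takes a point from camera to tool coordinates, whose origin is the TCP and whose axes are the flange's). Camera axes: x right, y down, z forward; pixel columns grow to the right and rows downward; lengths in mm; the calibration is good to about 2 mm. The wrist camera is an equidistant fisheye: a pixel r from the principal point sees the ray r / f radians off the axis. A picture is of the moment at which its call begins: read the wrist's pose just before it. There is no depth.
- arm.job_done(): hands the job in, once; it reports no verdict.
Trained networks look in a picture, given as the dict that the camera call returned (one of the last four; its "shot" number tells which), for a name from the list of things; names that differ only in an ending like _2 or _b are one class to them, and where a whole thing is asked for, a point or a joint stands for the part that bears it (a point fixed in the world has none). Each returns a list of dicts, best first, with "score" (0 to 1); they miss things now and then, are a little off and sometimes report something else, mostly with a low value. They report only what shows in the picture. A call takes as long as a camera call. They do not tell look-alikes from the thing itself.
- arm.cut_out(picture, target): "region" (480x640 bool, what is visible of it).
- arm.pinpoint(picture, target): "xyz" ([x, y, z] in mm, in the coordinates of the camera as it stood for that picture, good to about 4 mm: a listed point, or the origin of a listed thing).
The state is a dict: "clock": time; "qpos": joint angles; "joint_velocities": joint speeds; "tau": joint torques, N m; "tcp_pos": TCP position; "orientation": TCP orientation; "wrist_force": force on the tool from outside, world axes, zero at the start; "moment": the same for the moment, N m; "gripper_width": opening from 0.0 (shut) to 1.0 (fully open).
Only numpy, scipy, OpenCV 4.12 (cv2) and the standard library are available. Lean on these libraries where they do the work, as an engineer would, in place of code of your own. Each camera call takes 0.05 s, during which the arm holds its last target.

### The job

Draw the oak panel out from under the stack of carvings (its black rubber pad is there to be pressed and pulled with the fingertips), leaving the stack upright and in its order behind the dark bridge, without touching it. Slide the panel on along the waxed board until its front end is fully home against the green end stop and its long side lies flush against the green rail. Work gently, never pressing or pushing the panel with more than 30 N, and leave the other things where they are.

Things in the scene. Friction and masses are not known exactly. Their poses are not given: they have to be found in the camera images.
- jig: Fixed pale waxed board. Origin on its top surface (height varies), midway under a dark bridge. Surface: x -330 to 150, y -130 to 130 mm; slippery (friction 0.25). Bridge: bar 15 mm thick (x), 180 wide (y), 14 mm gap under it, posts' inner faces y = +-74, top 51.5 mm up. The stack stands behind it (+x); the panel's front sticks out at -x and is drawn towards -x.
- corner: Fixed green corner stop, 20 mm high, on the board before the bridge; place varies. Origin: inner corner, at board level; axes parallel to the jig's. Faces lined with black rubber that gives 1 mm per 10 N. End stop's face: plane x = 0, y 0 to 160 mm. Rail's face: plane y = 0, x 0 to 190 mm. Seated, the panel's origin is at (110, 60, 0) mm here.
- panel: Brown oak panel, bottom item, 220 (x) x 120 (y) x 12 mm, 0.2 kg, waxed. Origin: centre of underside. Front end (-x) sticks out of the bridge 95 to 115 mm; rear is under the stack. Black rubber pad 60 (x) x 80 (y) mm centred at x -68, y 0, top at z 12.3 (flush; gives 1 mm per 20 N; grips well). Too wide to grasp. Drawing takes 4 to 7 N: press the pad with 8 to 20 N, else fingertips slip.
- lower_block: Dark walnut carved block, 110 x 110 x 24 mm, lowest of the three carvings that lie on the panel, a few mm behind the bridge, which holds it back as the panel is drawn; it drops 12 mm on to the sliding surface when the panel is gone. Origin: centre of its underside.
- upper_block: Pale carved block, 100 x 100 x 20 mm, on the walnut block. Origin: centre of its underside.
- octagon_box: Octagonal carved box with a domed lid, 82 mm across, 65 mm high, on the pale block; top of the stack, about 121 mm over the sliding surface at the start. One solid piece. Origin: centre of its underside.
- rosette: Bystander, leave alone. Small pale carved rosette, 38 mm across, 18 mm high, on the sliding board beside the stack.
- mallet: Bystander, leave alone. Carver's wooden mallet, about 260 mm long, on the bench.
- chisel: Bystander, leave alone. Chisel lying on the bench, about 220 mm long.
- gouge: Bystander, leave alone. Narrow gouge lying on the bench, about 220 mm long.
- wax_tin: Bystander, leave alone. Wax tin, 72 mm across, 45 mm high, on the bench.
- brush: Bystander, leave alone. Brush lying on the bench.
- offcut: Bystander, leave alone. Pale wooden offcut, 110 x 70 x 30 mm, on the bench.
Mind the look-alikes: they are no part of the job. What is shaped like the upper_block but purple is not meant.

How it is judged (in metres and radians):
On the way:
1. the panel has been drawn clear of the stack, its rear edge out in front of the bridge (x of panel in the frame of jig below -0.122 m), for 0.2 s.
At the end, for the whole second after the job is handed in: Panel flat, at rest, within 3.5 mm of end stop and rail, parallel within 0.03 rad. Stack at rest behind the bridge, in its old order, tilt under 0.06 rad, walnut block down on the sliding board within 35 mm of its start, each piece above within 20 mm of the centre of the one below (x of panel in the frame of corner between 0.105 and 0.1135 m and y of panel in the frame of corner between 0.055 and 0.0635 m and z of panel in the frame of corner below 0.004 m and angle between the x axis of panel and the x axis of corner, either way round below 0.03 rad and angle between panel's own z axis and vertical below 0.03 rad and angle between each of lower_block, upper_block, octagon_box's own z axis and vertical below 0.06 rad and distance of lower_block from where it was at the start of the episode below 0.035 m and x of lower_block in the frame of jig above 0.055 m and z of lower_block in the frame of jig below 0.004 m and z of upper_block in the frame of lower_block above 0.021 m and horizontal distance between upper_block and lower_block below 0.02 m and z of octagon_box in the frame of upper_block above 0.017 m and horizontal distance between octagon_box and upper_block below 0.02 m and linear speed of each of lower_block, upper_block, octagon_box, panel below 0.01 m/s); the robot touches nothing.
It fails at once if the robot presses or pushes the panel with more than 30 N (contact force between any of the fingers, the arm and panel above 30 N).
It fails at once if the panel is driven against the corner stop with more than 30 N (contact force between panel and corner above 30 N).
It fails at once if the robot touches the stack (contact force between any of the fingers, the arm and lower_block above 1 N or contact force between any of the fingers, the arm and upper_block above 1 N or contact force between any of the fingers, the arm and octagon_box above 1 N).
It fails at once if a carving of the stack tips by more than 0.35 rad (angle between any of lower_block, upper_block, octagon_box's own z axis and vertical above 0.35 rad).
It fails at once if a bystander (rosette, mallet, chisel, gouge, tin, brush, offcut) is moved by more than 15 mm (distance of any of rosette, mallet, chisel, gouge, wax_tin, brush, offcut from where it was at the start of the episode above 0.015 m).
It also fails if it takes over 67 s, if anything falls off the work surface, if the arm or the gripper's body presses on something with over 40 N, if the wrist force passes 120 N, or if a joint passes its speed limit or range.

## Working session

There is one attempt and no reset: what is moved stays moved. The work goes in short steps, Python scripts to look and compute and a tool call to move; the robot and the scene stay as the last step left them, time stands still between calls to the robot, and variables do not carry over. Pictures are saved under pics/ and viewed, and the job is handed in when it is done.

Besides the shell and the picture viewer there is one more tool, called after "Emit:" in YAML: its name, and indented under it one key for each argument. apply_moves: Moves the arm, as the interface text tells. Its arguments: {"type":"object","properties":{"commands":{"type":"array","items":{"type":"number"}},"squeeze":{"type":"number"}},"required":["commands"]}

```bash
mkdir -p pics; ls; python3 - <<'E'
from plant import arm
import cv2
o=arm.get_obs(); print(o)
for n in ["scene","top"]:
    p=arm.read_camera(n); cv2.imwrite(f"pics/{n}0.png",p["color"])
    print(n,p["K"],p["R"],p["t"],p.get("shot"))
    for t in ["panel","jig","corner","lower_block","octagon_box","rosette"]:
        r=arm.pinpoint(p,t)
        for q in r[:2]:
            X=p["R"].T@(q["xyz"]-p["t"]); print(t,q["score"],X.round(1))
E
```

```text
pics
{'clock': 0.0, 'qpos': array([-7.42558574e+01,  1.80042273e+01, -2.75400019e+00,  6.93404138e+01,
       -2.30063444e-04,  9.00000388e+01]), 'joint_velocities': array([-0.08012067,  0.02275035,  0.05499985, -0.05210095,  0.00438417,
       -0.04230585]), 'tau': array([ 1.25880720e-05, -5.39587677e+01,  3.39753091e+01,  1.93019130e-02,
        4.21548393e-04, -3.26608735e-06]), 'tcp_pos': array([ 162.64615729, -576.93042405,  230.43594143]), 'orientation': array([-1.79901359e+02,  2.30129983e-04,  1.57441041e+01]), 'wrist_force': array([-0.38941652, -0.10274502,  0.31649484]), 'moment': array([ 0.01150952, -0.00220341, -0.00966132]), 'gripper_width': 0.9980698922139232}
scene [[571.18846522   0.         323.69407526]
 [  0.         571.18846522 227.78531659]
 [  0.           0.           1.        ]] [[-0.83722355  0.54653527 -0.01886614]
 [ 0.33362265  0.48312462 -0.80949771]
 [-0.43330435 -0.68402471 -0.58681985]] [ 482.19992703 -148.41668393 1937.19233374] 1
panel 0.78 [593.7  98.1  24.5]
jig 0.79 [601.2 101.7  23.4]
corner 0.78 [ 629.7 -159.4   25.9]
corner 0.26 [597.5 103.   23.1]
lower_block 0.69 [ 672.3 -429.3    1.1]
lower_block 0.56 [621.4 167.2  36.1]
octagon_box 0.92 [622.9 170.5  80.4]
rosette 0.68 [511.7 197.5  26.6]
rosette 0.32 [461.3 467.    1.8]
top [[458.22830568   0.         317.46880185]
 [  0.         458.22830568 235.78069243]
 [  0.           0.           1.        ]] [[-0.00514884 -0.99991134 -0.01227976]
 [-0.98337265  0.00729207 -0.18145264]
 [ 0.1815261   0.01114131 -0.98332301]] [  49.92202207  598.9451697  1120.09798189] 2
panel 0.78 [592.6  96.8  24.6]
jig 0.57 [598.7 104.6  21.7]
corner 0.96 [ 632.2 -156.9   28.8]
octagon_box 0.78 [618.6 174.6  81. ]
rosette 0.74 [511.4 197.7  26.7]
```

View pics/scene0.png

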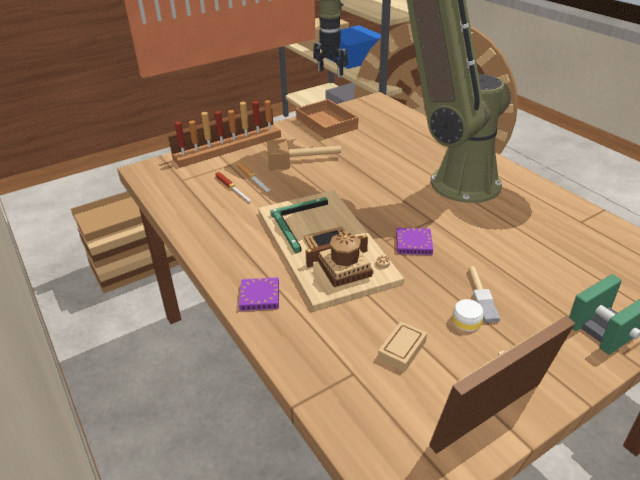

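View pics/top0.png

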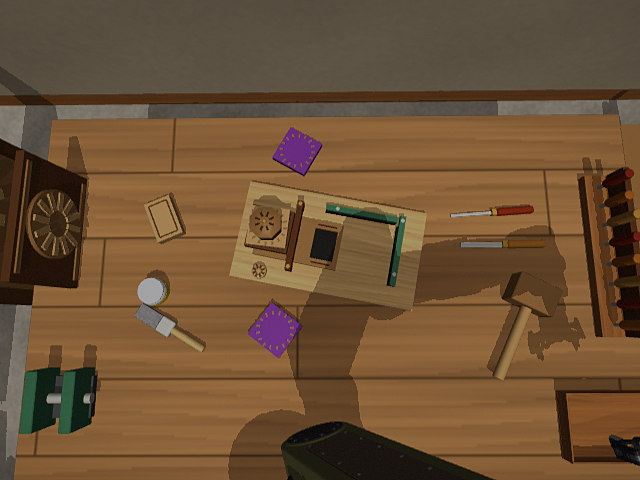

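The top view shows the board at about (240–425, 182–310), with the draw direction to image right. The black pad is near (324,244), the bridge near x≈295, and the corner stop's inner corner near (400,218). I'm moving over it for a wrist view.

Emit:
apply_moves:
  commands: [0.5,2.88,-2.3,0,0,0,0,0.5,2.88,-2.3,0,0,0,0,0.5,2.88,-2.3,0,0,0,0,0.5,2.88,-2.3,0,0,0,0,0.5,2.88,-2.3,0,0,0,0,0.5,2.88,-2.3,0,0,0,0,0.5,2.88,-2.3,0,0,0,0,0.5,2.88,-2.3,0,0,0,0,0.5,2.88,-2.3,0,0,0,0,0.5,2.88,-2.3,0,0,0,0,0.5,2.88,-2.3,0,0,0,0,0.5,2.88,-2.3,0,0,0,0,0.5,2.88,-2.3,0,0,0,0,0.5,2.88,-2.3,0,0,0,0,0.5,2.88,-2.3,0,0,0,0,0.5,2.88,-2.3,0,0,0,0,0.5,2.88,-2.3,0,0,0,0,0.5,2.88,-2.3,0,0,0,0,0.5,2.88,-2.3,0,0,0,0,0.5,2.88,-2.3,0,0,0,0]

```text
clock: 2.37
tcp_pos: [593.2, 23.3, 231.4]
orientation: [180.0, -0.0, 15.8]
wrist_force: [1.4, -0.6, 0.7]
gripper_width: 0.497
```

Emit:
apply_moves:
  commands: [0.5,0,0,0,0,0,-0.113,0.5,0,0,0,0,0,-0.113,0.5,0,0,0,0,0,-0.113,0.5,0,0,0,0,0,-0.113,0.5,0,0,0,0,0,-0.113,0.5,0,0,0,0,0,-0.113,0.5,0,0,0,0,0,-0.113,0.5,0,0,0,0,0,-0.113,0.5,0,0,0,0,0,-0.113,0.5,0,0,0,0,0,-0.113,0.5,0,0,0,0,0,0,0.5,0,0,0,0,0,0]

```text
clock: 3.37
tcp_pos: [592.4, 21.6, 231.3]
orientation: [180.0, 0.0, 80.3]
wrist_force: [-0.1, -0.3, 0.8]
gripper_width: 0.498
```

```bash
cat > h.py <<'E'
from plant import arm
import numpy as np, cv2
from scipy.spatial.transform import Rotation as Ro
np.set_printoptions(suppress=True,precision=2)
def tool():
    o=arm.get_obs(); T=np.eye(4); T[:3,:3]=Ro.from_euler('xyz',o['orientation'],degrees=True).as_matrix(); T[:3,3]=o['tcp_pos']; return T,o
def wrist():
    T,o=tool(); p=arm.read_camera("wrist"); p["W"]=T@p["T_tool_cam"]; return p,o
def pix(p,uv,z):   # wrist pixel -> world at height z
    K=p["K"]; v=np.array(uv,float); d=(v-[K[0,2],K[1,2]])/[K[0,0],K[1,1]]; th=np.linalg.norm(d)
    r=np.array([*(d/max(th,1e-9)*np.sin(th)),np.cos(th)]); r=p["W"][:3,:3]@r; c=p["W"][:3,3]
    return c+r*(z-c[2])/r[2]
E
python3 - <<'E'
from h import *
p,o=wrist(); cv2.imwrite("pics/w1.png",p["color"]); np.savez("w1.npz",K=p["K"],W=p["W"])
print(o['clock'],o['tcp_pos'],o['orientation'],o['qpos'],o['wrist_force']); print(p["K"],p["T_tool_cam"])
for t in ["panel","jig","corner","lower_block","upper_block","octagon_box","rosette"]:
    for q in arm.pinpoint(p,t)[:2]:
        X=p["W"][:3,:3]@q["xyz"]+p["W"][:3,3]; print(t,q["score"],X.round(1))
p=arm.read_camera("top"); c=p["color"][160:330,220:440]; cv2.imwrite("pics/topc.png",cv2.resize(c,None,fx=3.5,fy=3.5,interpolation=cv2.INTER_CUBIC))
E
```

```text
3.3667 [592.38  21.56 231.33] [180.     0.    80.31] [  2.09  17.18  -3.76  69.06  -0.   101.77] [-0.09 -0.31  0.84]
[[371.65   0.   323.41]
 [  0.   371.65 238.02]
 [  0.     0.     1.  ]] [[  -0.     -0.95   -0.3    76.13]
 [   1.     -0.      0.     -0.3 ]
 [  -0.     -0.3     0.95 -142.63]
 [   0.      0.      0.      1.  ]]
panel 0.64 [594.1 101.8  18.1]
jig 0.71 [599.2 104.6  21. ]
corner 0.67 [ 628.6 -165.1   22. ]
upper_block 0.95 [839.  102.6   0.6]
upper_block 0.81 [362.  157.2   2.5]
octagon_box 0.72 [614.1 171.7  74.6]
rosette 0.91 [505.1 196.9  19.9]
rosette 0.19 [593.7 100.3  18.5]
```

View pics/w1.png

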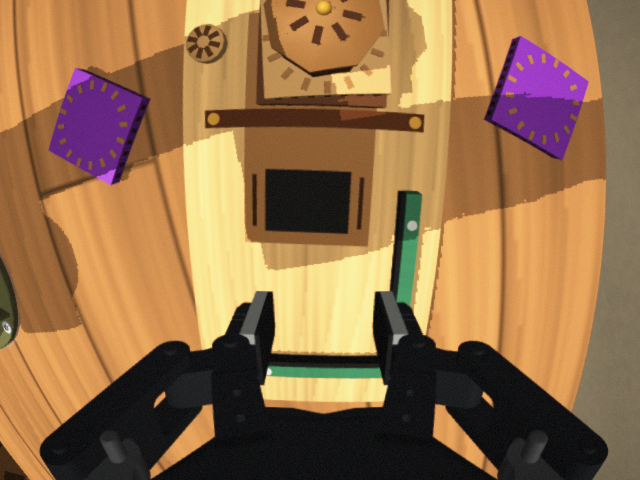

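View pics/topc.png

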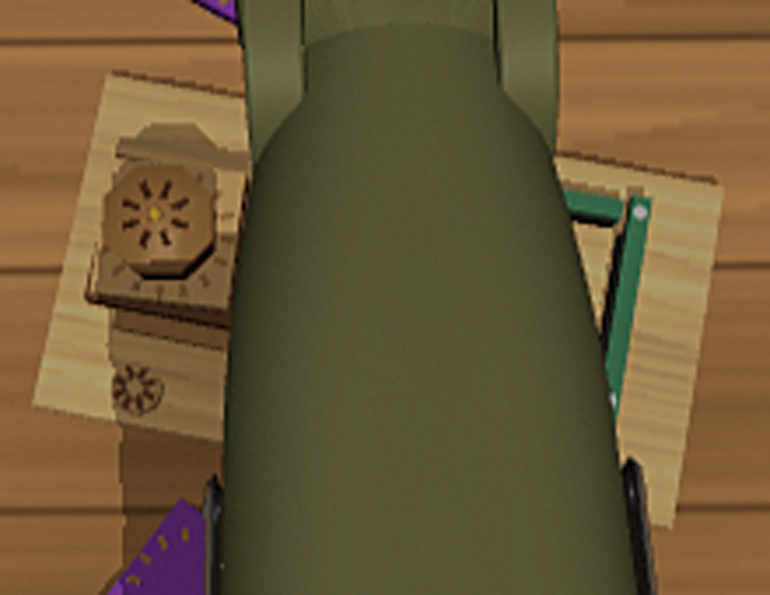

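```bash
python3 - <<'E'
import cv2
a=cv2.imread("pics/w1.png"); cv2.imwrite("pics/w1c.png",cv2.resize(a[90:390,180:460],None,fx=2.8,fy=2,interpolation=cv2.INTER_CUBIC)[:600])
a=cv2.imread("pics/top0.png"); cv2.imwrite("pics/t0c.png",cv2.resize(a[170:320,225:435],None,fx=3.8,fy=4,interpolation=cv2.INTER_CUBIC))
E
```

```text
(no output)
```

View pics/w1c.png

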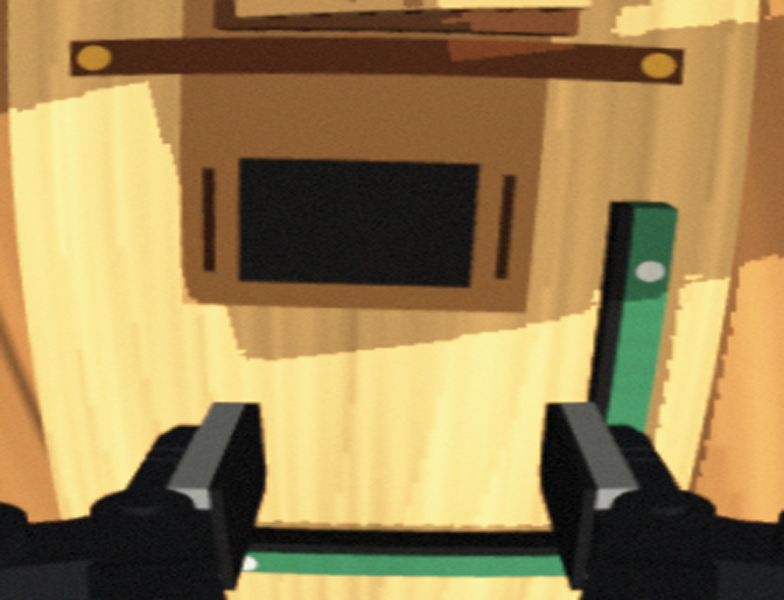

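View pics/t0c.png

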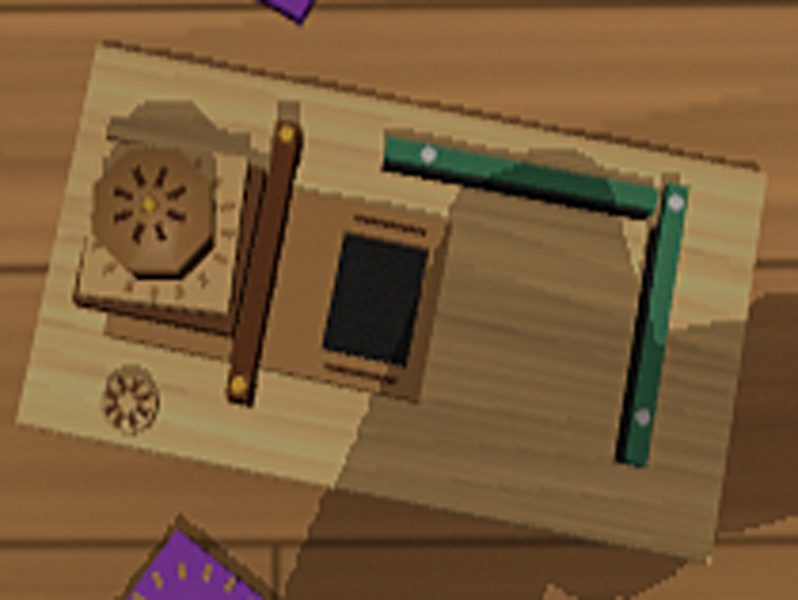

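```bash
cat > meas.py <<'E'
from h import *
d=np.load("w1.npz"); p={"K":d["K"],"W":d["W"]}
pt=arm.read_camera("top")
def tp(uv,z):
    r=pt["R"].T@(np.linalg.inv(pt["K"])@[*uv,1]); c=-pt["R"].T@pt["t"]; return c+r*(z-c[2])/r[2]
def ang(v): return np.degrees(np.arctan2(v[1],v[0]))
for z0 in (20,24):
    print("z0",z0)
    z=z0+12.3
    pad=[pix(p,q,z) for q in [(265.7,168.5),(351.4,172),(348.2,233.5),(265.4,230)]]
    print("pad c",np.mean(pad,0)[:2],[np.linalg.norm(pad[i]-pad[(i+1)%4]).round(1) for i in range(4)],
      "yaw",ang(pad[0]-pad[3]),ang(pad[1]-pad[2]),ang(pad[0]-pad[1])-90,ang(pad[3]-pad[2])-90)
    tpad=[tp(q,z) for q in [(225+322/3.8,170+350/4),(225+345/3.8,170+233/4),(225+429/3.8,170+250/4),(225+405/3.8,170+367/4)]]
    print("top pad c",np.mean(tpad,0)[:2],[np.linalg.norm(tpad[i]-tpad[(i+1)%4]).round(1) for i in range(4)])
    fw=[pix(p,q,z0+12) for q in [(245.4,241.5),(368.2,245.5)]]; print("front",fw[0][:2],fw[1][:2],np.linalg.norm(fw[0]-fw[1]),ang(fw[0]-fw[1])-90)
    ft=[tp(q,z0+12) for q in [(334.2,270.8),(343.9,223.2)]]; print("front top",ft[0][:2],ft[1][:2],np.linalg.norm(ft[0]-ft[1]),ang(ft[0]-ft[1])-90)
    r=[pix(p,q,z0) for q in [(397.9,192.5),(390.7,290)]]; print("rail w",r[0][:2],r[1][:2],ang(r[0]-r[1]))
    r=[tp(q,z0) for q in [(326.3,213),(395.5,224.5)]]; print("rail t",r[0][:2],r[1][:2],ang(r[0]-r[1]))
    r=[pix(p,q,z0) for q in [(274.6,354),(372.9,354)]]; print("end w",r[0][:2],r[1][:2],ang(r[0]-r[1])-90)
    r=[tp(q,z0) for q in [(387.4,285.8),(396,223.7)]]; print("end t",r[0][:2],r[1][:2],ang(r[0]-r[1])-90)
    r=[tp(q,z0+51.5) for q in [(287.6,266),(300.3,203.2)]]; print("bridge t",r[0][:2],r[1][:2],np.mean(r,0)[:2],ang(r[0]-r[1])-90)
    r=[pix(p,q,z0+51.5) for q in [(213.5,119),(415.3,123)]]; print("bridge w",r[0][:2],r[1][:2],np.mean(r,0)[:2],ang(r[0]-r[1])-90)
E
python3 meas.py
```

```text
z0 20
pad c [578.28  29.25] [np.float64(79.4), np.float64(59.4), np.float64(79.9), np.float64(59.5)] yaw 77.88708650194854 78.29671853602864 77.59612801471556 77.68869630315186
top pad c [579.14  30.17] [np.float64(78.9), np.float64(59.0), np.float64(78.9), np.float64(57.7)]
front [510.83   0.57] [628.65 -23.82] 120.31057590611034 78.30357947329401
front top [511.37   3.76] [636.61 -23.2 ] 128.10141892861782 77.85456255056874
rail w [666.01  21.06] [646.96 -81.79] 79.50754777871569
rail t [667.32  22.7 ] [ 634.58 -160.31] 79.85719470853692
end w [ 506.91 -141.4 ] [ 618.84 -160.7 ] 80.21655934443766
end t [ 472.88 -133.58] [ 636.74 -161.71] 80.26023739293416
bridge t [519.95 121.05] [681.46  89.55] [600.71 105.3 ] 78.96459726641604
bridge w [517.22 119.8 ] [679.63  87.62] [598.42 103.71] 78.79338106919928
z0 24
pad c [578.59  30.04] [np.float64(78.5), np.float64(58.7), np.float64(78.9), np.float64(58.8)] yaw 77.88708650194857 78.29671853602856 77.59612801471556 77.68869630315183
top pad c [578.49  30.18] [np.float64(78.6), np.float64(58.8), np.float64(78.6), np.float64(57.5)]
front [511.93   1.7 ] [628.37 -22.41] 118.9032699479788 78.30357947329401
front top [510.95   3.86] [635.76 -23.  ] 127.6667020804605 77.85456255056874
rail w [665.32  21.92] [646.49 -79.77] 79.50754777871572
rail t [666.37  22.73] [ 633.75 -159.66] 79.85719470853692
end w [ 508.01 -138.71] [ 618.68 -157.79] 80.21655934443766
end t [ 472.58 -133.02] [ 635.89 -161.05] 80.26023739293416
bridge t [519.48 120.74] [680.43  89.35] [599.95 105.04] 78.96459726641604
bridge w [518.37 119.49] [678.64  87.74] [598.51 103.62] 78.79338106919928
```

The measured poses are board z ≈ 20–24, jig yaw ≈ 79.8° and panel yaw ≈ 78°. The pad centre is at about (578.5, 29.7) and the corner origin at about (635, −160.5). The pad therefore has to travel about −135 mm in x and −29 mm in y, in the corner's axes. I'll go down near the front half of the pad.

Emit:
apply_moves:
  commands: [0.35,-0.64,-1.52,2,0,0,0.04,0.35,0,0,3,0,0,0,0.35,0,0,3,0,0,0,0.35,0,0,3,0,0,0,0.35,0,0,3,0,0,0,0.35,0,0,2,0,0,0,0.35,0,0,1,0,0,0,0.35,0,0,0.6,0,0,0,0.35,0,0,0,0,0,0,0.35,0,0,0,0,0,0]

```text
clock: 4.7
tcp_pos: [577.2, 17.8, 56.3]
orientation: [179.9, -0.0, 78.2]
wrist_force: [0.6, 0.7, 0.5]
gripper_width: 0.348
```

```bash
python3 - <<'E'
from h import *
p,o=wrist(); cv2.imwrite("pics/w2.png",p["color"]);print(o['clock'],o['tcp_pos'],o['orientation'],o['wrist_force'])
p=arm.read_camera("scene"); c=p["color"][150:320,220:440]; cv2.imwrite("pics/s2.png",cv2.resize(c,None,fx=3.5,fy=3.5,interpolation=cv2.INTER_CUBIC))
E
```

```text
4.7 [577.2   17.81  56.29] [179.92  -0.02  78.2 ] [0.58 0.69 0.51]
```

View pics/w2.png

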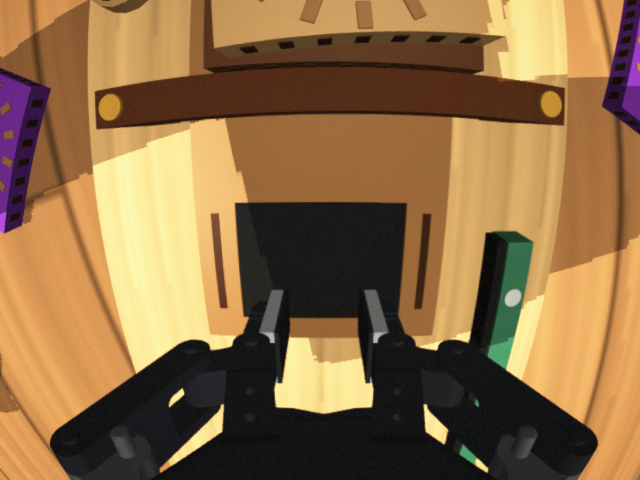

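View pics/s2.png

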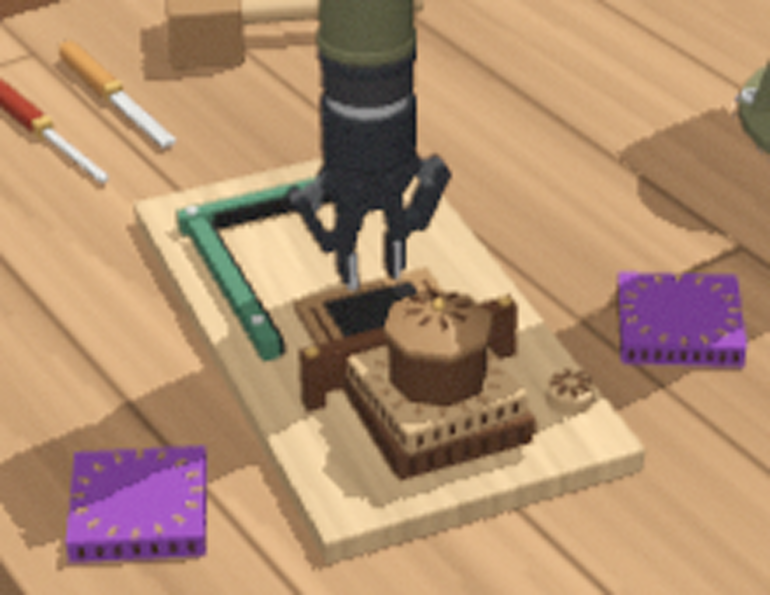

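The tips are centred over the pad, which spans u 236–406 in the wrist view and has a bare margin in front. Going down slowly.

Emit:
apply_moves:
  commands: [0.35,0,0,0.7,0,0,0,0.35,0,0,0.6,0,0,0,0.35,0,0,0.3,0,0,0,0.35,0,0,0,0,0,0]

```text
clock: 5.13
tcp_pos: [575.5, 17.7, 38.3]
orientation: [-179.9, 0.0, 78.2]
wrist_force: [0.1, -0.3, 1.2]
gripper_width: 0.353
```

Emit:
apply_moves:
  commands: [0.35,0,0,0.2,0,0,0,0.35,0,0,0,0,0,0]

```text
clock: 5.3
tcp_pos: [576.1, 17.7, 37.0]
orientation: [-180.0, 0.0, 78.2]
wrist_force: [0.7, -0.4, 0.5]
gripper_width: 0.351
```

Emit:
apply_moves:
  commands: [0.35,0,0,0.1,0,0,0,0.35,0,0,0,0,0,0]

```text
clock: 5.47
tcp_pos: [576.4, 17.7, 36.3]
orientation: [180.0, 0.0, 78.2]
wrist_force: [0.6, 0.9, -0.5]
gripper_width: 0.355
```

Emit:
apply_moves:
  commands: [0.35,0,0,0.1,0,0,0,0.35,0,0,0,0,0,0]

```text
clock: 5.63
tcp_pos: [576.3, 17.8, 35.3]
orientation: [180.0, -0.0, 78.2]
wrist_force: [0.5, -0.4, 0.5]
gripper_width: 0.349
```

Emit:
apply_moves:
  commands: [0.35,0,0,0.1,0,0,0,0.35,0,0,0,0,0,0]

```text
clock: 5.8
tcp_pos: [576.3, 17.7, 34.2]
orientation: [-180.0, 0.0, 78.2]
wrist_force: [-0.9, -0.2, -0.7]
gripper_width: 0.348
```

Emit:
apply_moves:
  commands: [0.35,0,0,0.1,0,0,0,0.35,0,0,0,0,0,0]

```text
clock: 5.97
tcp_pos: [576.2, 17.8, 33.1]
orientation: [-180.0, 0.0, 78.2]
wrist_force: [-0.2, 0.1, -0.1]
gripper_width: 0.351
```

Emit:
apply_moves:
  commands: [0.35,0,0,0.05,0,0,0,0.35,0,0,0,0,0,0]

```text
clock: 6.13
tcp_pos: [576.4, 17.7, 32.8]
orientation: [180.0, -0.0, 78.2]
wrist_force: [-0.2, 0.6, 2.0]
gripper_width: 0.349
```

Emit:
apply_moves:
  commands: [0.35,0,0,0.05,0,0,0,0.35,0,0,0,0,0,0]

```text
clock: 6.3
tcp_pos: [576.4, 17.8, 32.6]
orientation: [180.0, -0.0, 78.2]
wrist_force: [-0.5, 0.4, 4.5]
gripper_width: 0.349
```

Emit:
apply_moves:
  commands: [0.35,0,0,0.05,0,0,0,0.35,0,0,0,0,0,0]

```text
clock: 6.47
tcp_pos: [576.4, 17.8, 32.4]
orientation: [180.0, -0.0, 78.2]
wrist_force: [-2.9, -0.6, 7.4]
gripper_width: 0.353
```

Emit:
apply_moves:
  commands: [0.35,0,0,0.05,0,0,0,0.35,0,0,0,0,0,0]

```text
clock: 6.63
tcp_pos: [576.5, 17.8, 32.2]
orientation: [180.0, -0.0, 78.2]
wrist_force: [-3.8, -0.3, 9.9]
gripper_width: 0.353
```

Emit:
apply_moves:
  commands: [0.35,0,0,0.07,0,0,0,0.35,0,0,0,0,0,0,0.35,0,0,0,0,0,0]

```text
clock: 6.88
tcp_pos: [576.7, 17.7, 32.0]
orientation: [179.9, -0.0, 78.2]
wrist_force: [-4.1, -0.9, 13.4]
gripper_width: 0.349
```

Emit:
apply_moves:
  commands: [0.35,-0.1,0,0,0,0,0,0.35,-0.1,0,0,0,0,0,0.35,-0.1,0,0,0,0,0,0.35,-0.1,0,0,0,0,0]

```text
clock: 7.22
tcp_pos: [577.5, 15.2, 32.3]
orientation: [179.8, -0.2, 78.2]
wrist_force: [-0.2, 4.3, 10.3]
gripper_width: 0.349
```

Emit:
apply_moves:
  commands: [0.35,0,0,0.08,0,0,0,0.35,-0.15,0,0,0,0,0,0.35,-0.15,0,0,0,0,0,0.35,-0.15,0,0,0,0,0,0.35,-0.15,0.01,0,0,0,0]

```text
clock: 7.63
tcp_pos: [577.4, 9.9, 32.1]
orientation: [179.7, -0.3, 78.3]
wrist_force: [1.3, 6.2, 11.4]
gripper_width: 0.352
```

```bash
python3 - <<'E'
from h import *
p,o=wrist(); cv2.imwrite("pics/w3.png",p["color"]);print(o['clock'],o['tcp_pos'],o['orientation'],o['wrist_force'])
E
```

```text
7.6333 [577.43   9.94  32.1 ] [179.73  -0.31  78.26] [ 1.26  6.23 11.35]
```

View pics/w3.png

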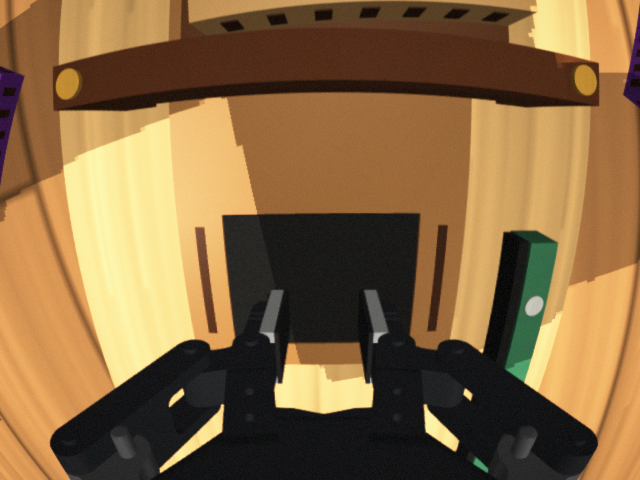

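```bash
cat >> h.py <<'E'
def padpose(p,z=32.3,save=None):
    # black pad rear edge/side edges via threshold in tool-rectified view
    g=p["color"].max(axis=2); u0=int(p["K"][0,2])
    return g
E
python3 - <<'E'
from h import *
p,o=wrist()
print([pix(p,q,32.3)[:2] for q in [(223,214.5),(419,213.5)]])
d=np.load("w1.npz"); q={"K":d["K"],"W":d["W"]}
print([pix(q,a,32.3)[:2] for a in [(265.7,168.5),(351.4,172)]])
E
```

```text
[array([545.88,  58.66]), array([623.44,  42.73])]
[array([545.61,  66.86]), array([623.21,  49.79])]
```

The pad's rear edge moved about 7.6 mm and the TCP about 7.9 mm, so the tips aren't slipping. Continuing the pull.

Emit:
apply_moves:
  commands: [0.35,-0.2,0,0.03,0,0,0,0.35,-0.25,0.01,0,0,0,0,0.35,-0.25,0.01,0,0,0,0,0.35,-0.25,0.01,0,0,0,0,0.35,-0.25,0.01,0,0,0,0,0.35,-0.25,0.01,0,0,0,0,0.35,-0.25,0.01,0,0,0,0,0.35,-0.25,0.01,0,0,0,0]

```text
clock: 8.4
tcp_pos: [574.5, -9.2, 32.0]
orientation: [179.7, -0.3, 78.3]
wrist_force: [1.4, 6.9, 12.7]
gripper_width: 0.352
```

Emit:
apply_moves:
  commands: [0.35,-0.3,0.01,0,0,0,0,0.35,-0.3,0.01,0,0,0,0,0.35,-0.3,0.01,0,0,0,0,0.35,-0.3,0.01,0,0,0,0,0.35,-0.3,0.01,0,0,0,0,0.35,-0.3,0.01,0,0,0,0,0.35,-0.3,0.01,0,0,0,0,0.35,-0.3,0.01,0,0,0,0]

```text
clock: 9.07
tcp_pos: [570.4, -32.9, 32.0]
orientation: [179.7, -0.3, 78.3]
wrist_force: [1.6, 6.2, 13.4]
gripper_width: 0.346
```

```bash
python3 - <<'E'
from h import *
p,o=wrist(); cv2.imwrite("pics/w4.png",p["color"]);np.savez("w4.npz",K=p["K"],W=p["W"]);print(o['clock'],o['tcp_pos'],o['orientation'],o['wrist_force'])
p=arm.read_camera("scene"); c=p["color"][150:320,220:440]; cv2.imwrite("pics/s4.png",cv2.resize(c,None,fx=3.5,fy=3.5,interpolation=cv2.INTER_CUBIC))
E
```

```text
9.0667 [570.41 -32.86  32.01] [179.68  -0.34  78.27] [ 1.63  6.23 13.44]
```

View pics/w4.png

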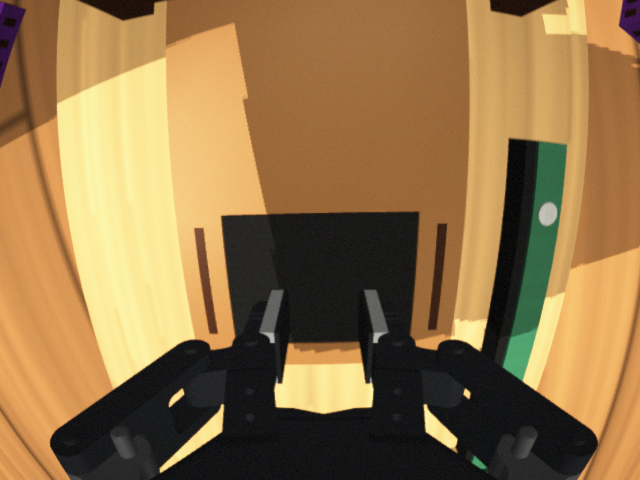

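View pics/s4.png

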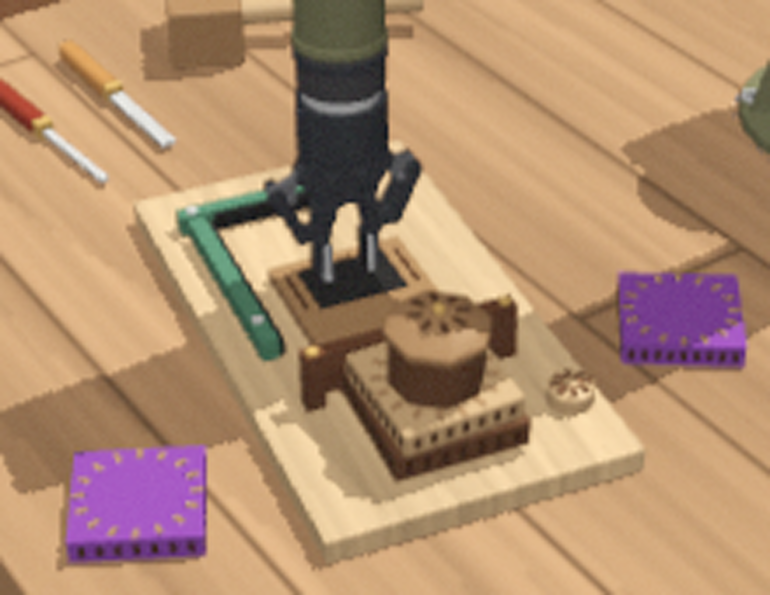

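No slip, and the panel is out about 51 mm with the stack still standing. I'll go slower while the stack settles.

Emit:
apply_moves:
  commands: [0.35,-0.2,0,0,0,0,0,0.35,-0.2,0,0,0,0,0,0.35,-0.2,0,0,0,0,0,0.35,-0.2,0,0,0,0,0,0.35,-0.2,0,0,0,0,0,0.35,-0.2,0,0,0,0,0,0.35,-0.2,0,0,0,0,0,0.35,-0.2,0,0,0,0,0,0.35,-0.2,0,0,0,0,0,0.35,-0.2,0,0,0,0,0]

```text
clock: 10.0
tcp_pos: [566.2, -53.3, 32.0]
orientation: [179.7, -0.2, 78.2]
wrist_force: [0.4, 5.0, 13.2]
gripper_width: 0.352
```

```bash
python3 - <<'E'
from h import *
p=arm.read_camera("scene"); c=p["color"][150:320,220:440]; cv2.imwrite("pics/s5.png",cv2.resize(c,None,fx=3.5,fy=3.5,interpolation=cv2.INTER_CUBIC))
E
```

```text
(no output)
```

View pics/s5.png

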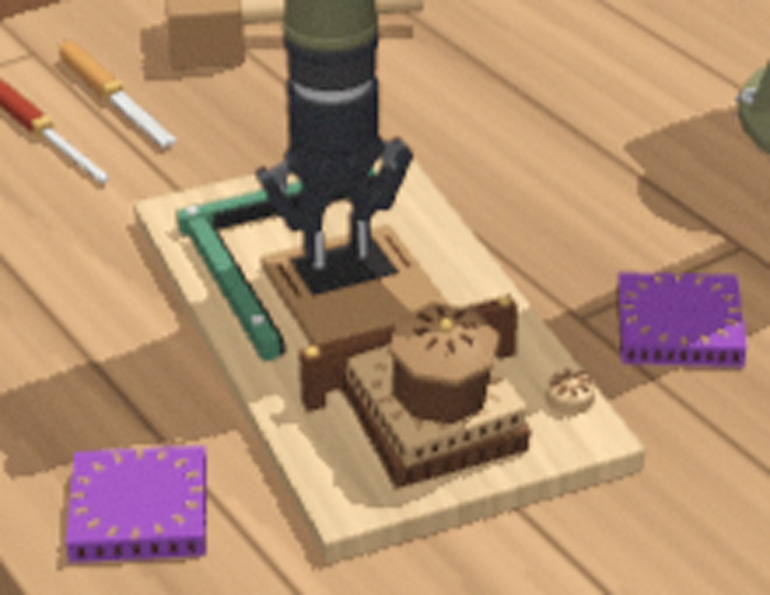

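Emit:
apply_moves:
  commands: [0.35,-0.2,0,0,0,0,0,0.35,-0.2,0,0,0,0,0,0.35,-0.2,0,0,0,0,0,0.35,-0.2,0,0,0,0,0,0.35,-0.2,0,0,0,0,0,0.35,-0.2,0,0,0,0,0,0.35,-0.2,0,0,0,0,0,0.35,-0.2,0,0,0,0,0]

```text
clock: 10.72
tcp_pos: [562.9, -69.0, 32.0]
orientation: [179.7, -0.2, 78.2]
wrist_force: [1.0, 5.9, 15.0]
gripper_width: 0.35
```

Emit:
apply_moves:
  commands: [0.35,-0.2,0,0,0,0,0,0.35,-0.2,0,0,0,0,0,0.35,-0.2,0,0,0,0,0,0.35,-0.2,0,0,0,0,0,0.35,-0.2,0,0,0,0,0,0.35,-0.2,0,0,0,0,0,0.35,-0.2,0,0,0,0,0,0.35,-0.2,0,0,0,0,0]

```text
clock: 11.38
tcp_pos: [559.6, -85.1, 32.0]
orientation: [179.7, -0.2, 78.2]
wrist_force: [0.9, 3.2, 14.1]
gripper_width: 0.346
```

```bash
python3 - <<'E'
from h import *
p,o=wrist(); cv2.imwrite("pics/w6.png",p["color"]);np.savez("w6.npz",K=p["K"],W=p["W"]);print(o['clock'],o['tcp_pos'],o['orientation'],o['wrist_force'])
p=arm.read_camera("scene"); c=p["color"][150:320,220:440]; cv2.imwrite("pics/s6.png",cv2.resize(c,None,fx=3.5,fy=3.5,interpolation=cv2.INTER_CUBIC))
E
```

```text
11.3833 [559.6  -85.11  32.01] [179.67  -0.18  78.24] [ 0.9   3.23 14.15]
```

View pics/s6.png

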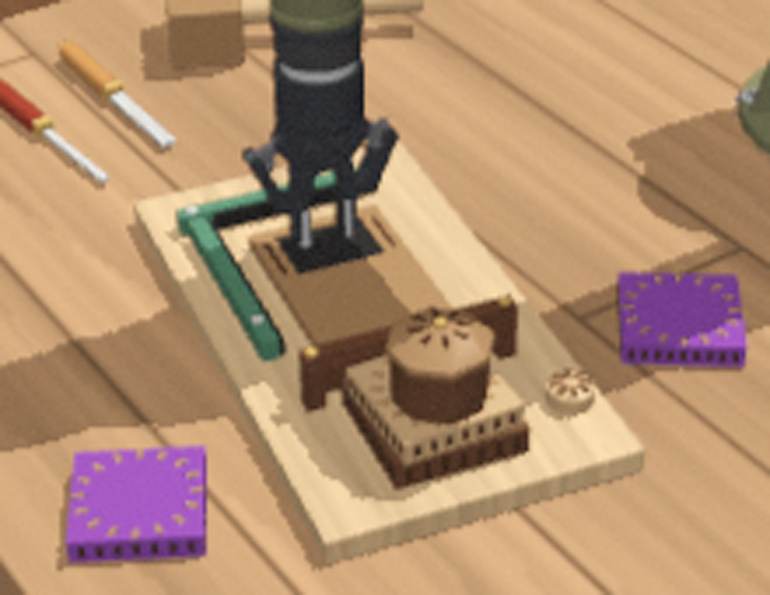

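View pics/w6.png

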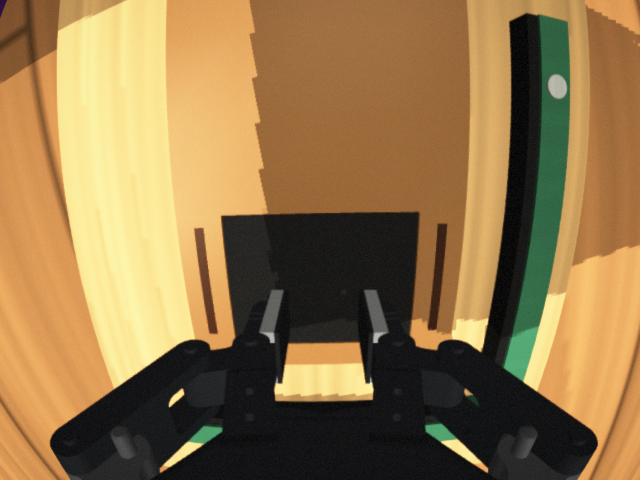

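Stack has settled level. The panel's rear edge is now under the bridge; 16 mm more clears it.

Emit:
apply_moves:
  commands: [0.35,-0.2,0,0,0,0,0,0.35,-0.2,0,0,0,0,0,0.35,-0.2,0,0,0,0,0,0.35,-0.2,0,0,0,0,0,0.35,-0.2,0,0,0,0,0,0.35,-0.2,0,0,0,0,0,0.35,-0.2,0,0,0,0,0,0.35,-0.2,0,0,0,0,0,0.35,-0.1,0,0,0,0,0,0.35,0,0,0,0,0,0,0.35,0,0,0,0,0,0,0.35,0,0,0,0,0,0]

```text
clock: 12.48
tcp_pos: [556.0, -102.1, 32.0]
orientation: [179.7, -0.1, 78.2]
wrist_force: [0.8, 3.0, 14.1]
gripper_width: 0.352
```

```bash
python3 - <<'E'
from h import *
p,o=wrist(); cv2.imwrite("pics/w7.png",p["color"]);np.savez("w7.npz",K=p["K"],W=p["W"]);print(o['clock'],o['tcp_pos'],o['orientation'],o['wrist_force'])
p=arm.read_camera("top"); c=p["color"][170:320,225:435]; cv2.imwrite("pics/t7.png",cv2.resize(c,None,fx=3.8,fy=4,interpolation=cv2.INTER_CUBIC))
E
```

```text
12.4833 [ 556.01 -102.1    31.98] [179.67  -0.13  78.22] [ 0.79  3.05 14.13]
```

View pics/w7.png

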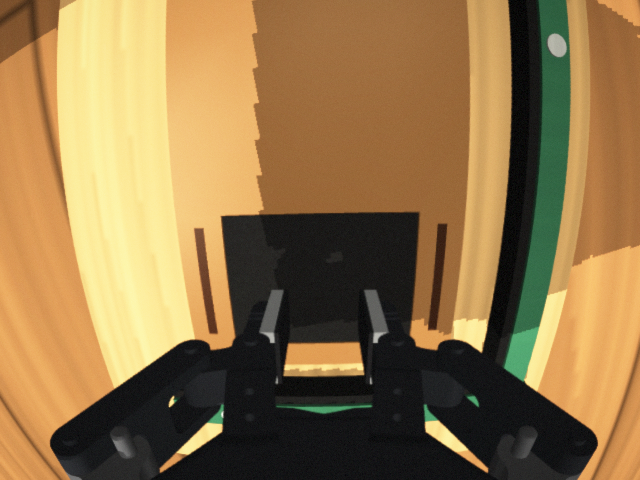

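```bash
python3 - <<'E'
import cv2
a=cv2.imread("pics/w7.png"); cv2.imwrite("pics/w7c.png",cv2.resize(a[330:430,220:420],None,fx=4,fy=4,interpolation=cv2.INTER_CUBIC))
cv2.imwrite("pics/w7d.png",cv2.resize(a[100:330,440:560],None,fx=4,fy=2.5,interpolation=cv2.INTER_CUBIC))
E
```

```text
(no output)
```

View pics/w7c.png

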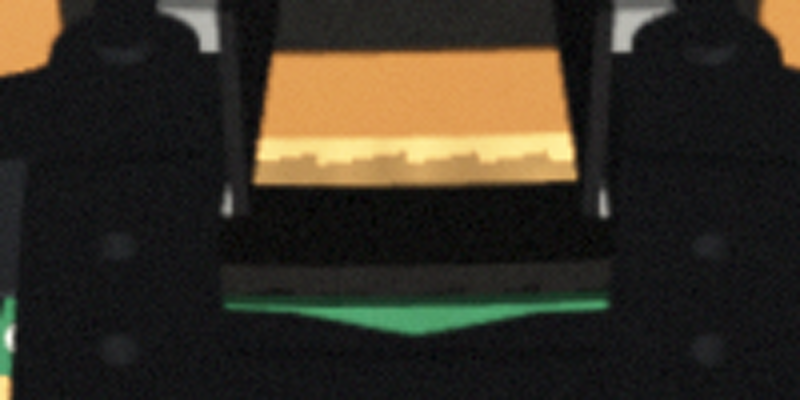

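View pics/w7d.png

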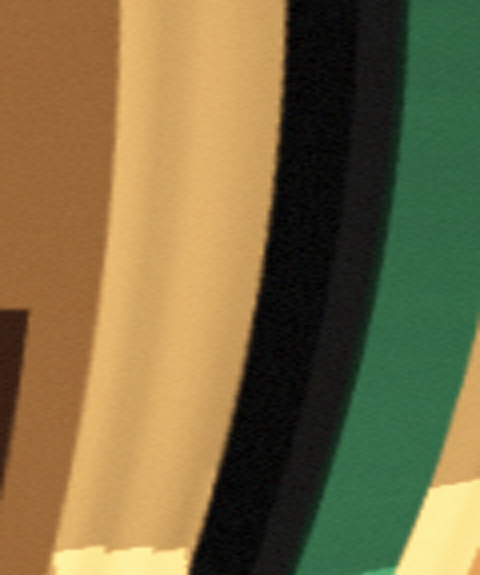

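```bash
python3 - <<'E'
from h import *
d=np.load("w7.npz"); p={"K":d["K"],"W":d["W"]}
a=np.radians(79.8); M=np.array([[np.cos(a),np.sin(a)],[-np.sin(a),np.cos(a)]])
O=np.array([635,-160.5])
for n,z,l in [("front",32,[(283.75,365),(363.75,363)]),("stop",20,[(283.75,376.5),(363.75,375.5)]),("side",32,[(470,100),(467,188),(453.75,316)]),("rail",20,[(511.75,100),(506.25,196),(488,320)]),("padrear",32.3,[(222,216),(419,211.5)])]:
    print(n,[M@(pix(p,q,z)[:2]-O) for q in l])
E
```

```text
front [array([ 12.72, 108.03]), array([12.66, 70.25])]
stop [array([ -3.91, 110.43]), array([-4.64, 68.62])]
side [array([130.53,  27.67]), array([94.57, 28.15]), array([35.64, 28.77])]
rail [array([133.13,   1.65]), array([88.92,  2.67]), array([24.37,  3.97])]
padrear [array([ 85.59, 128.17]), array([85.04, 48.7 ])]
```

View pics/t7.png

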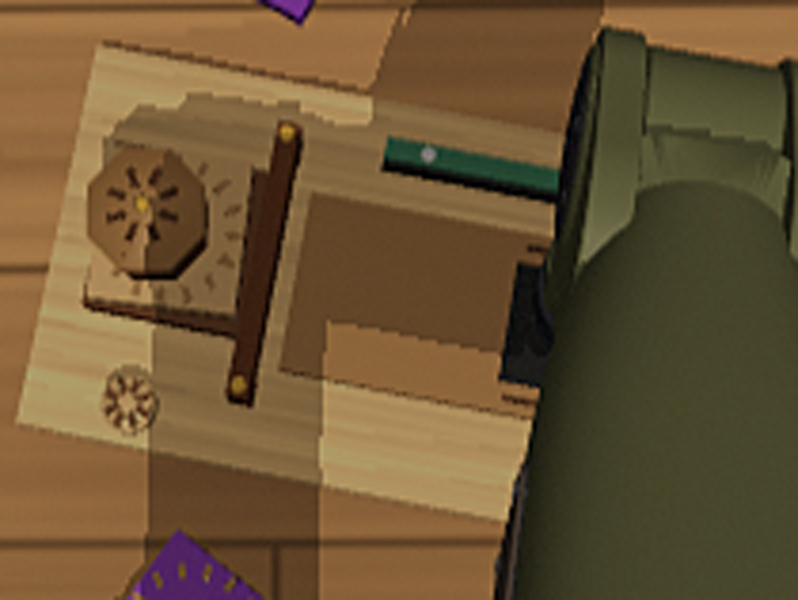

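The panel is clear of the bridge with its rear edge in front of the bar, and the stack is standing. About 13–17 mm remains to the stop and 25–28 mm to the rail. Moving diagonally part of the way.

Emit:
apply_moves:
  commands: [0.35,-0.05,0.1,0,0,0,0,0.35,-0.08,0.2,0,0,0,0,0.35,-0.08,0.2,0,0,0,0,0.35,-0.08,0.2,0,0,0,0,0.35,-0.08,0.2,0,0,0,0,0.35,-0.08,0.2,0,0,0,0,0.35,-0.08,0.2,0,0,0,0,0.35,-0.08,0.2,0,0,0,0,0.35,-0.08,0.2,0,0,0,0,0.35,-0.08,0.2,0,0,0,0,0.35,-0.08,0.1,0,0,0,0,0.35,0,0,0,0,0,0]

```text
clock: 13.58
tcp_pos: [573.0, -114.9, 31.9]
orientation: [179.8, -0.1, 78.2]
wrist_force: [-0.9, 1.4, 16.4]
gripper_width: 0.35
```

```bash
python3 - <<'E'
from h import *
p,o=wrist(); cv2.imwrite("pics/w8.png",p["color"]);np.savez("w8.npz",K=p["K"],W=p["W"]);print(o['clock'],o['tcp_pos'],o['orientation'],o['wrist_force'])
E
```

```text
13.5833 [ 573.02 -114.85   31.87] [179.75  -0.07  78.23] [-0.93  1.39 16.41]
```

View pics/w8.png

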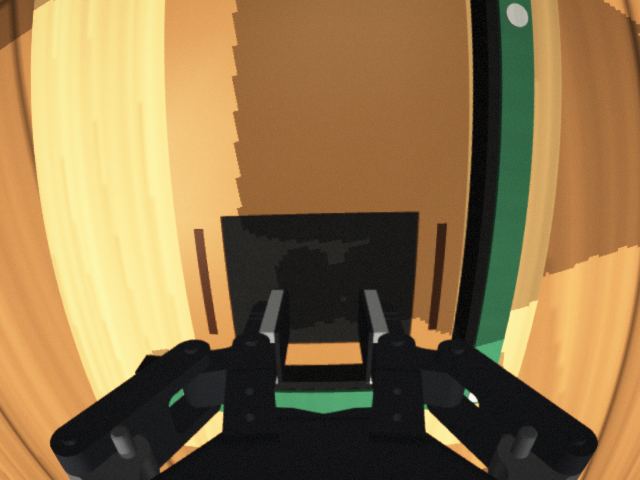

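Emit:
apply_moves:
  commands: [0.35,-0.1,0.1,-0.03,0,0,0,0.35,-0.1,0.1,0,0,0,0,0.35,-0.1,0.1,0,0,0,0,0.35,0,0.1,0,0,0,0,0.35,0,0.1,0,0,0,0,0.35,0,0,0,0,0,0]

```text
clock: 14.13
tcp_pos: [576.8, -118.9, 31.9]
orientation: [179.8, -0.0, 78.2]
wrist_force: [-2.7, 0.8, 15.0]
gripper_width: 0.349
```

Emit:
apply_moves:
  commands: [0.35,0,0.1,0,0,0,0,0.35,0,0,0,0,0,0]

```text
clock: 14.3
tcp_pos: [577.2, -119.0, 31.9]
orientation: [179.9, -0.0, 78.2]
wrist_force: [-3.8, 1.6, 16.2]
gripper_width: 0.349
```

Emit:
apply_moves:
  commands: [0.35,0,0.1,0,0,0,0,0.35,0,0,0,0,0,0]

```text
clock: 14.47
tcp_pos: [577.4, -119.0, 31.8]
orientation: [179.9, -0.0, 78.2]
wrist_force: [-6.5, 1.6, 18.3]
gripper_width: 0.353
```

Emit:
apply_moves:
  commands: [0.35,0,0,-0.05,0,0,0,0.35,0,0,0,0,0,0]

```text
clock: 14.63
tcp_pos: [577.4, -119.1, 32.0]
orientation: [179.9, -0.0, 78.2]
wrist_force: [-4.1, 2.3, 14.4]
gripper_width: 0.346
```

```bash
python3 - <<'E'
from h import *
p,o=wrist(); cv2.imwrite("pics/w9.png",p["color"]);np.savez("w9.npz",K=p["K"],W=p["W"]);print(o['clock'],o['tcp_pos'],o['orientation'],o['wrist_force'])
a=p["color"]; cv2.imwrite("pics/w9c.png",cv2.resize(a[330:430,220:420],None,fx=4,fy=4,interpolation=cv2.INTER_CUBIC))
E
```

```text
14.6333 [ 577.45 -119.06   31.99] [179.92  -0.03  78.22] [-4.07  2.28 14.35]
```

View pics/w9.png

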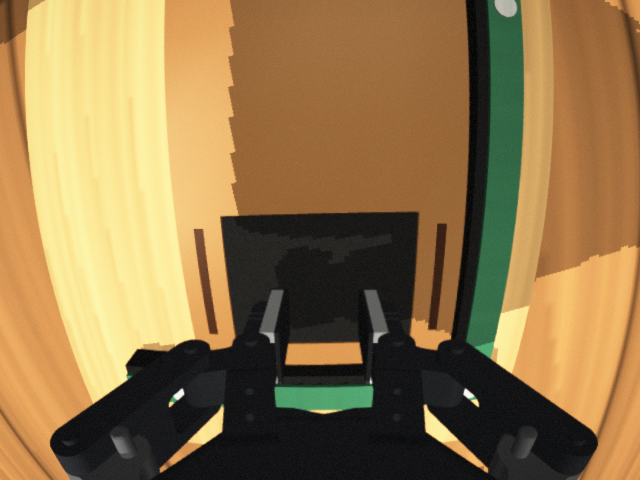

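View pics/w9c.png

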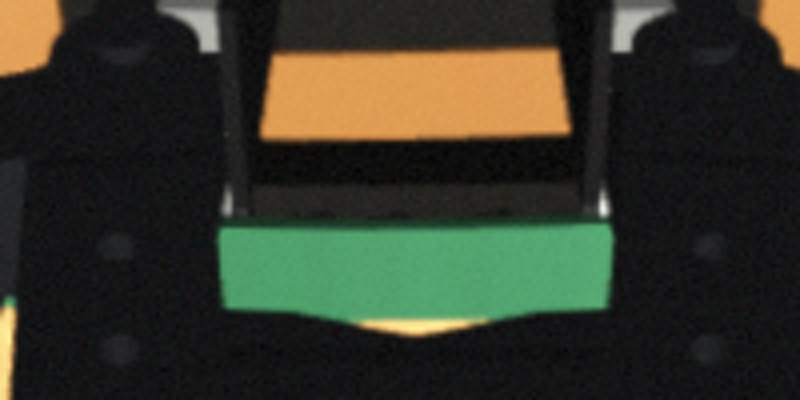

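```bash
python3 - <<'E'
import cv2
a=cv2.imread("pics/w9.png"); cv2.imwrite("pics/w9d.png",cv2.resize(cv2.convertScaleAbs(a[20:320,440:540],alpha=1.6,beta=20),None,fx=6,fy=2,interpolation=cv2.INTER_CUBIC))
E
```

```text
(no output)
```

View pics/w9d.png

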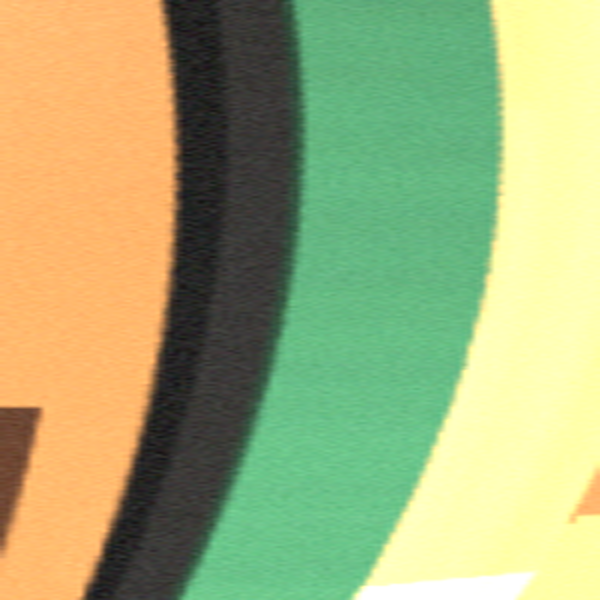

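```bash
python3 - <<'E'
from h import *
d=np.load("w9.npz"); p={"K":d["K"],"W":d["W"]}
a=np.radians(79.8); M=np.array([[np.cos(a),np.sin(a)],[-np.sin(a),np.cos(a)]])
O=np.array([635,-160.5])
for n,z,l in [("front",32,[(285,365.3),(362.5,363.8)]),("stoptop",40,[(285,376.2),(362.5,375.8)]),("side",32,[(467.5,20),(470,100),(465,225),(454.7,320)]),("railtop",40,[(476.7,20),(477.5,100),(472.5,225),(459,315)])]:
    print(n,[M@(pix(p,q,z)[:2]-O) for q in l])
E
```

```text
front [array([-0.47, 83.37]), array([-0.67, 46.74])]
stoptop [array([-0.81, 82.71]), array([-1.65, 47.44])]
side [array([151.1 ,   3.57]), array([117.6 ,   3.73]), array([66.03,  4.01]), array([20.68,  4.01])]
railtop [array([149.1 ,   2.99]), array([117.19,   3.88]), array([68.24,  3.99]), array([27.87,  5.56])]
```

Both gaps now measure about 0–1 mm, and the rail is already giving a reaction force. Seating against the end stop with small steps.

Emit:
apply_moves:
  commands: [0.35,-0.1,0,0,0,0,0,0.35,0,0,0,0,0,0]

```text
clock: 14.85
tcp_pos: [577.3, -119.3, 32.0]
orientation: [179.9, -0.1, 78.2]
wrist_force: [-4.2, 3.5, 14.9]
gripper_width: 0.346
```

Emit:
apply_moves:
  commands: [0.35,-0.1,0,0,0,0,0,0.35,0,0,0,0,0,0]

```text
clock: 15.02
tcp_pos: [577.3, -119.9, 32.0]
orientation: [179.9, -0.2, 78.2]
wrist_force: [-3.1, 5.3, 14.7]
gripper_width: 0.349
```

Emit:
apply_moves:
  commands: [0.35,-0.05,0,0,0,0,0,0.35,0,0,0,0,0,0]

```text
clock: 15.18
tcp_pos: [577.2, -120.2, 31.9]
orientation: [179.9, -0.2, 78.3]
wrist_force: [-3.4, 5.8, 14.1]
gripper_width: 0.348
```

Emit:
apply_moves:
  commands: [0.35,-0.1,0,0,0,0,0,0.35,0,0,0,0,0,0]

```text
clock: 15.35
tcp_pos: [577.1, -121.2, 32.0]
orientation: [179.9, -0.2, 78.3]
wrist_force: [-3.4, 6.2, 14.6]
gripper_width: 0.35
```

Emit:
apply_moves:
  commands: [0.35,-0.1,0.05,0,0,0,0,0.35,0,0,0,0,0,0]

```text
clock: 15.52
tcp_pos: [577.1, -121.8, 31.9]
orientation: [179.9, -0.3, 78.2]
wrist_force: [-4.1, 7.9, 15.5]
gripper_width: 0.352
```

```bash
python3 - <<'E'
from h import *
p,o=wrist(); cv2.imwrite("pics/w10.png",p["color"]);np.savez("w10.npz",K=p["K"],W=p["W"]);print(o['clock'],o['tcp_pos'],o['orientation'],o['wrist_force'],o['moment'])
a=p["color"]; cv2.imwrite("pics/w10c.png",cv2.resize(a[330:430,220:420],None,fx=4,fy=4,interpolation=cv2.INTER_CUBIC))
E
```

```text
15.5167 [ 577.13 -121.84   31.93] [179.95  -0.25  78.25] [-4.14  7.9  15.46] [ 1.54  0.95 -0.07]
```

View pics/w10.png

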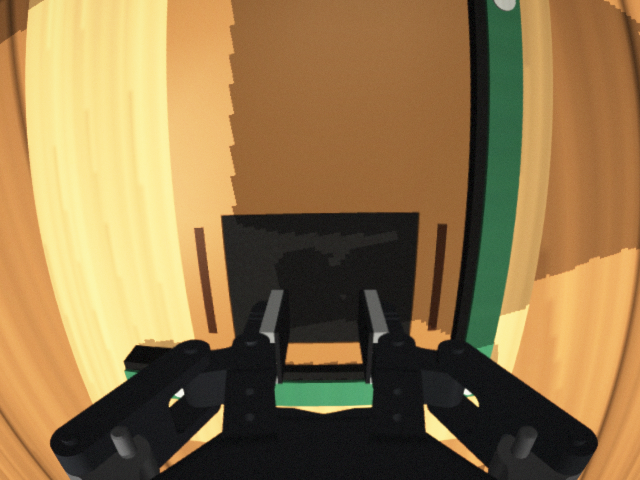

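View pics/w10c.png

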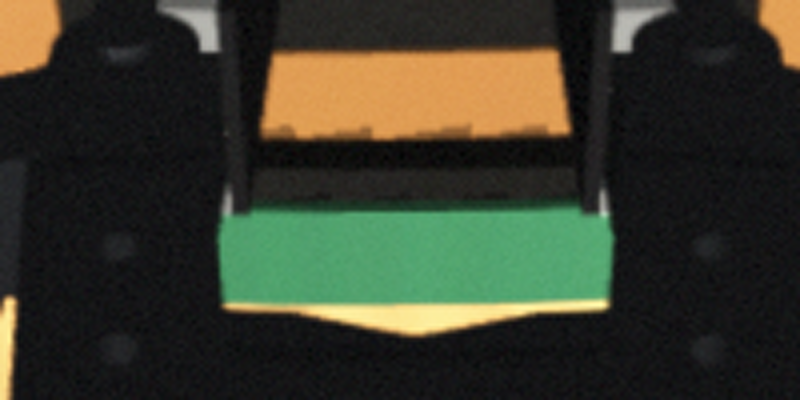

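```bash
python3 - <<'E'
from h import *
d=np.load("w10.npz"); p={"K":d["K"],"W":d["W"]}
a=np.radians(79.8); M=np.array([[np.cos(a),np.sin(a)],[-np.sin(a),np.cos(a)]])
O=np.array([635,-160.5])
for n,z,l in [("front",32,[(285,365),(362.5,363.8)]),("stoptop",40,[(285,372.2),(323,372),(362.5,371.5)]),("stoptop",36,[(285,372.2),(323,372),(362.5,371.5)])]:
    print(n,[M@(pix(p,q,z)[:2]-O) for q in l])
E
```

```text
front [array([-2.97, 83.14]), array([-3.32, 46.56])]
stoptop [array([-1.16, 82.29]), array([-1.27, 65.14]), array([-1.78, 47.33])]
stoptop [array([-4.25, 82.89]), array([-4.37, 65.22]), array([-4.89, 46.89])]
```

Emit:
apply_moves:
  commands: [0.35,-0.1,0,0,0,0,0,0.35,0,0,0,0,0,0,0.35,0,0,0,0,0,0]

```text
clock: 15.82
tcp_pos: [577.1, -122.3, 32.0]
orientation: [179.9, -0.3, 78.3]
wrist_force: [-3.5, 8.6, 14.4]
gripper_width: 0.351
```

Emit:
apply_moves:
  commands: [0.35,-0.1,0,0,0,0,0,0.35,0,0,0,0,0,0,0.35,0,0,0,0,0,0]

```text
clock: 16.07
tcp_pos: [577.1, -122.5, 31.9]
orientation: [179.9, -0.4, 78.3]
wrist_force: [-3.1, 10.4, 14.9]
gripper_width: 0.353
```

Emit:
apply_moves:
  commands: [0.35,0,0.1,0,0,0,0,0.35,0,0.1,0,0,0,0,0.35,0,0,0,0,0,0]

```text
clock: 16.32
tcp_pos: [577.3, -122.5, 31.7]
orientation: [-179.9, -0.4, 78.3]
wrist_force: [-6.8, 12.1, 19.3]
gripper_width: 0.344
```

```bash
python3 - <<'E'
from h import *
p,o=wrist(); cv2.imwrite("pics/w11.png",p["color"]);np.savez("w11.npz",K=p["K"],W=p["W"]);print(o['clock'],o['tcp_pos'],o['orientation'],o['wrist_force'],o['moment'])
E
```

```text
16.3167 [ 577.26 -122.51   31.68] [-179.88   -0.39   78.3 ] [-6.84 12.14 19.31] [2.55 1.69 0.02]
```

Both directions are now stiff: 2 mm commanded gave 0.2 mm of motion. Unload and lift off.

Emit:
apply_moves:
  commands: [0.35,0.1,-0.1,-0.1,0,0,0,0.35,0.1,-0.1,-0.1,0,0,0,0.35,0,0,-0.3,0,0,0,0.35,0,0,-1,0,0,0,0.35,0,0,-2,0,0,0,0.35,0,0,-3,0,0,0,0.35,0,0,-3,0,0,0,0.35,0,0,-3,0,0,0,0.35,0,0,-3,0,0,0,0.35,0,0,-3,0,0,0,0.35,0,0,0,0,0,0,0.35,0,0,0,0,0,0]

```text
clock: 17.37
tcp_pos: [578.0, -124.5, 218.0]
orientation: [179.7, 0.0, 78.2]
wrist_force: [0.6, 0.5, 0.4]
gripper_width: 0.349
```

```bash
python3 - <<'E'
from h import *
p,o=wrist(); cv2.imwrite("pics/w12.png",p["color"]);np.savez("w12.npz",K=p["K"],W=p["W"]);print(o['clock'],o['tcp_pos'],o['orientation'],o['wrist_force'])
a=p["color"]; cv2.imwrite("pics/w12c.png",cv2.resize(a[330:430,220:420],None,fx=4,fy=4,interpolation=cv2.INTER_CUBIC))
E
```

```text
17.3667 [ 578.05 -124.47  217.97] [179.72   0.02  78.17] [0.62 0.52 0.44]
```

View pics/w12.png

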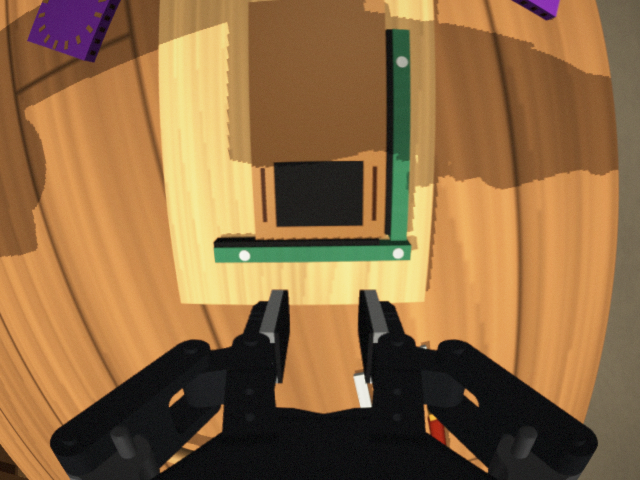

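```bash
python3 - <<'E'
import cv2
a=cv2.imread("pics/w12.png"); cv2.imwrite("pics/w12c.png",cv2.resize(cv2.convertScaleAbs(a[150:270,210:420],alpha=1.4,beta=25),None,fx=3.8,fy=5,interpolation=cv2.INTER_CUBIC))
E
```

```text
(no output)
```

View pics/w12c.png

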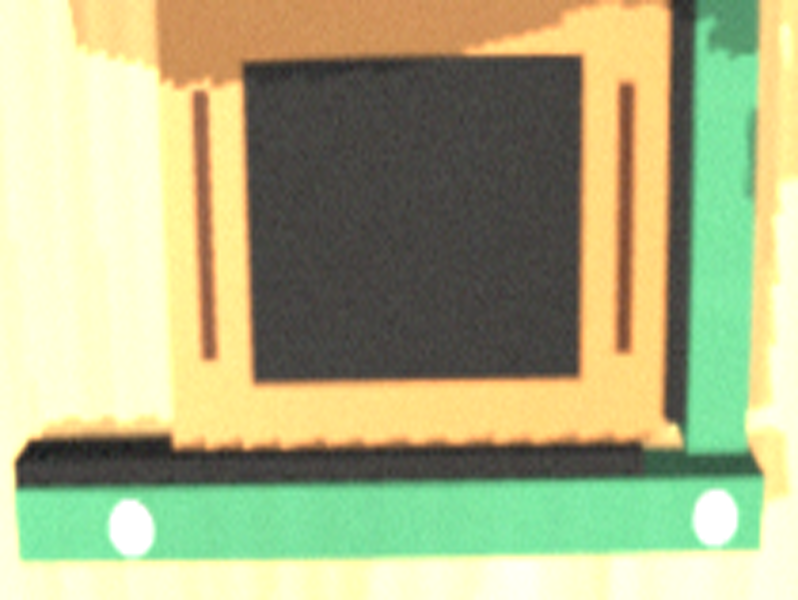

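```bash
python3 - <<'E'
import cv2
a=cv2.imread("pics/w12.png"); cv2.imwrite("pics/w12d.png",cv2.resize(cv2.convertScaleAbs(a[10:130,340:440],alpha=1.6,beta=20),None,fx=6,fy=5,interpolation=cv2.INTER_CUBIC))
E
python3 - <<'E'
from h import *
d=np.load("w12.npz"); p={"K":d["K"],"W":d["W"]}
pad=[pix(p,q,32.3)[:2] for q in [(274.2,162.4),(363.4,161.2),(362.6,225.4),(276.8,226.4)]]
ang=lambda v: np.degrees(np.arctan2(v[1],v[0]))
print(np.mean(pad,0),[np.linalg.norm(pad[i]-pad[(i+1)%4]).round(1) for i in range(4)],ang(pad[0]-pad[3]),ang(pad[1]-pad[2]),ang(pad[0]-pad[1])-90,ang(pad[3]-pad[2])-90)
a=np.radians(79.8); M=np.array([[np.cos(a),np.sin(a)],[-np.sin(a),np.cos(a)]]); c=np.mean(pad,0)
s=[pix(p,q,20)[:2] for q in [(218,238.4),(254.7,237.6)]]; print("stop rel pad",[M@(x-c) for x in s], "expect x -42")
E
```

```text
[ 577.97 -109.65] [np.float64(79.0), np.float64(59.1), np.float64(79.0), np.float64(59.0)] 78.75422939336919 78.76107462322811 78.76064652653457 78.70539766060003
stop rel pad [array([-42.32, 101.36]), array([-42.66,  64.11])] expect x -42
```

View pics/w12d.png

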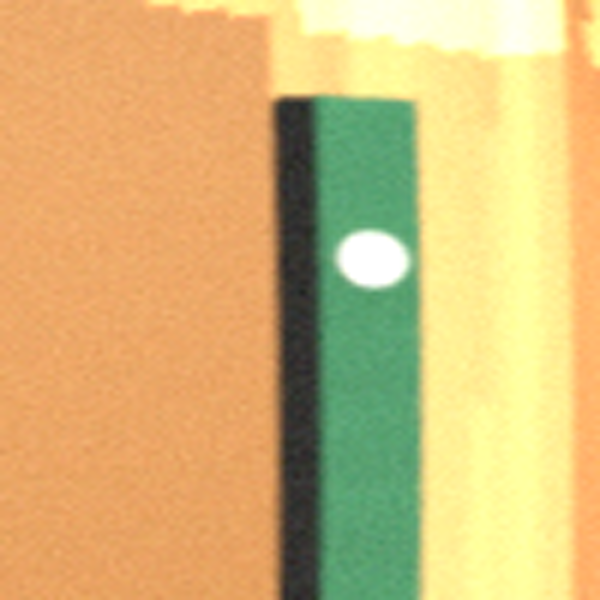

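Emit:
apply_moves:
  commands: [0.35,-4,0,-1,0,0,0,0.35,-4,0,-1,0,0,0,0.35,-4,0,-1,0,0,0,0.35,-4,0,0,0,0,0,0.35,-4,0,0,0,0,0,0.35,-4,0,0,0,0,0,0.35,-4,0,0,0,0,0,0.35,-4,0,0,0,0,0,0.35,-4,0,0,0,0,0,0.35,-4,0,0,0,0,0,0.35,0,0,0,0,0,0,0.35,0,0,0,0,0,0]

```text
clock: 18.42
tcp_pos: [492.7, -516.9, 242.1]
orientation: [-179.8, -0.1, 78.0]
wrist_force: [0.4, 0.6, -1.1]
gripper_width: 0.352
```

```bash
python3 - <<'E'
from h import *
p=arm.read_camera("top"); c=p["color"][170:320,225:435]; cv2.imwrite("pics/t13.png",cv2.resize(c,None,fx=3.8,fy=4,interpolation=cv2.INTER_CUBIC))
p=arm.read_camera("scene"); c=p["color"][150:320,220:440]; cv2.imwrite("pics/s13.png",cv2.resize(c,None,fx=3.5,fy=3.5,interpolation=cv2.INTER_CUBIC))
p,o=wrist(); cv2.imwrite("pics/w13.png",p["color"]);np.savez("w13.npz",K=p["K"],W=p["W"]);print(o['clock'],o['tcp_pos'])
E
```

```text
18.5167 [ 494.1  -514.49  243.51]
```

View pics/t13.png

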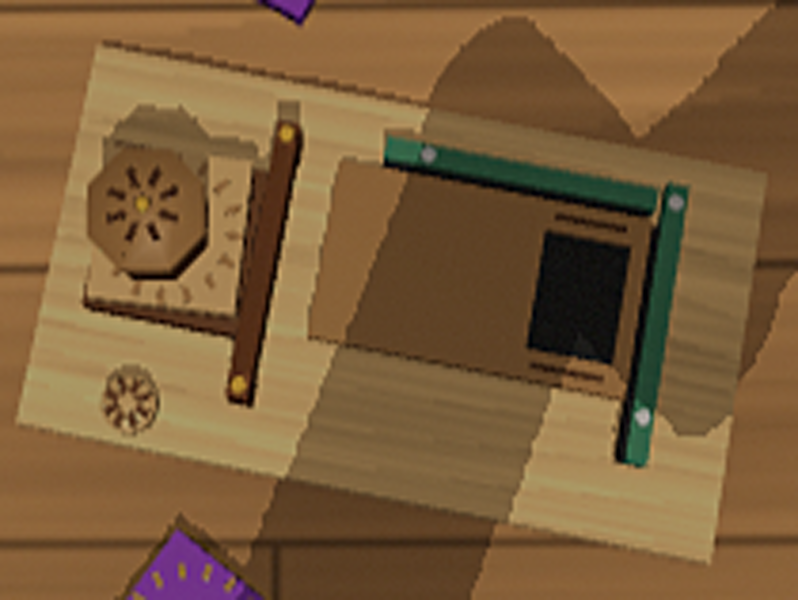

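View pics/s13.png

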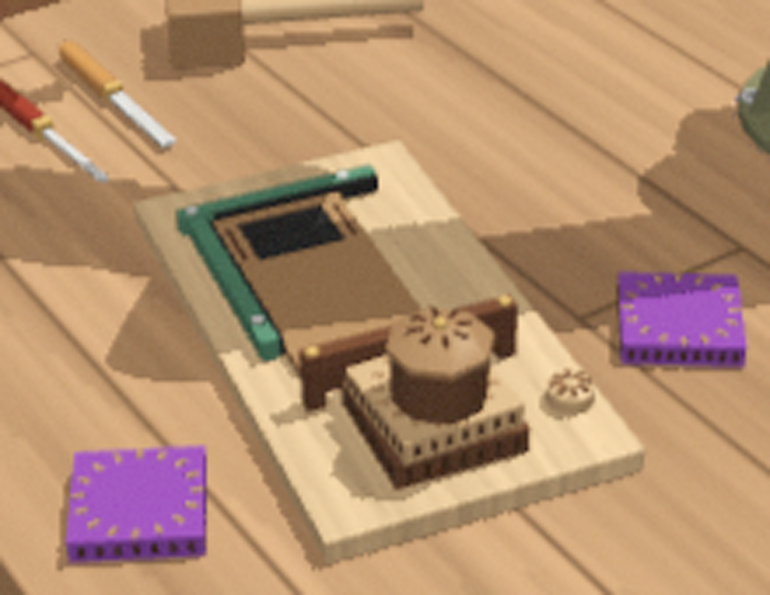

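View pics/w13.png

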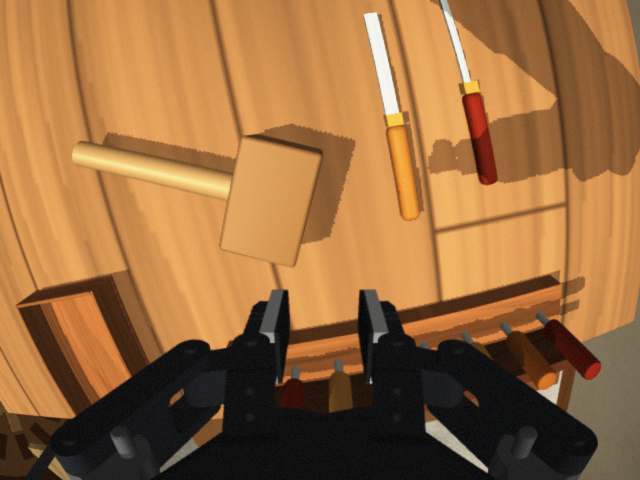

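```bash
python3 - <<'E'
from h import *
d=np.load("w12.npz"); p={"K":d["K"],"W":d["W"]}
a=cv2.imread("pics/w12.png").astype(float)
A=np.radians(79.8); M=np.array([[np.cos(A),np.sin(A)],[-np.sin(A),np.cos(A)]]); O=np.array([635,-160.5])
hsv=cv2.cvtColor(a.astype(np.uint8),cv2.COLOR_BGR2HSV)
green=(hsv[...,0]>60)&(hsv[...,0]<95)&(hsv[...,1]>90)
mx=a.max(2)
def fit(pts,z,n,ax):
    X=np.array([M@(pix(p,q,z)[:2]-O) for q in pts]); 
    i,j=(0,1) if ax=='x' else (1,0)
    for _ in range(3):
        c=np.polyfit(X[:,i],X[:,j],1); r=X[:,j]-np.polyval(c,X[:,i]); X=X[abs(r)<max(2*r.std(),.3)]
    print(n,len(X),"slope deg",np.degrees(np.arctan(c[0])).round(2),"mean",X.mean(0),"at 0",c[1].round(2))
R=range(40,225)
# rail: green left/right boundary, rubber-left boundary (=panel edge)
gl=[];gr=[];pe=[]
for v in R:
    u=np.where(green[v,370:425])[0]
    if len(u)<5: continue
    gl.append((370+u[0]-.5,v)); gr.append((370+u[-1]+.5,v))
    row=mx[v,370:370+u[0]+1]; th=(np.median(mx[v,374:382])+25)/2
    k=np.where(row<th)[0]
    if len(k):
        k=k[0]; f=(row[k-1]-th)/(row[k-1]-row[k]) if k>0 else 0; pe.append((370+k-1+f,v))
fit(gl,40,"rail green inner",'x');fit(gr,40,"rail green outer",'x');fit(pe,32,"panel edge at rail",'x');
gt=[];gb=[];fe=[]
for u in range(262,372):
    v=np.where(green[225:275,u])[0]
    if len(v)<5: continue
    gt.append((u,225+v[0]-.5)); gb.append((u,225+v[-1]+.5))
    col=mx[228:225+v[0]+1,u]; th=(col[0]+25)/2; k=np.where(col<th)[0]
    if len(k) and k[0]>0: k=k[0]; fe.append((u,228+k-1+(col[k-1]-th)/(col[k-1]-col[k])))
fit(gt,40,"stop green inner",'y');fit(gb,40,"stop green outer",'y');fit(fe,32,"panel front",'y')
E
```

```text
rail green inner 162 slope deg -1.0 mean [93.22  0.45] at 0 2.1
rail green outer 174 slope deg -0.79 mean [ 91.84 -14.18] at 0 -12.92
panel edge at rail 175 slope deg -6.03 mean [95.14  8.02] at 0 18.07
stop green inner 110 slope deg 0.99 mean [-5.75 69.08] at 0 -6.95
stop green outer 110 slope deg 0.79 mean [-20.64  69.61] at 0 -21.6
panel front 104 slope deg 0.99 mean [-1.48 67.74] at 0 -2.66
```

```bash
python3 - <<'E'
from h import *
pt=arm.read_camera("top"); ps=arm.read_camera("scene")
def tp(uv,z):
    r=pt["R"].T@(np.linalg.inv(pt["K"])@[*uv,1]); c=-pt["R"].T@pt["t"]; return (c+r*(z-c[2])/r[2])[:2]
f=lambda x,y:(225+x/3.8,170+y/4)
print("knob before",tp(f(149,204),141),"now",tp(f(142,203),129))
for n,z,c in [("pale before",76,[(77,298),(231,314),(250,158),(101,140)]),("pale now",64,[(85,298),(236,316),(254,165),(104,140)])]:
    print(n,np.mean([tp(f(*q),z) for q in c],0))
for p in (pt,ps):
    for t in ["panel","corner","lower_block","upper_block","octagon_box","rosette","wax_tin","brush"]:
        print(t,[(q["score"],(p["R"].T@(q["xyz"]-p["t"])).round(1)) for q in arm.pinpoint(p,t)[:3]])
c=ps["color"][215:285,290:380]; cv2.imwrite("pics/s14.png",cv2.resize(c,None,fx=8,fy=8,interpolation=cv2.INTER_CUBIC))
c=pt["color"][195:270,240:310]; cv2.imwrite("pics/t14.png",cv2.resize(c,None,fx=8,fy=8,interpolation=cv2.INTER_CUBIC))
E
```

```text
knob before [620.28 172.39] now [623.57 178.43]
pale before [619.64 170.13]
pale now [620.61 168.21]
panel [(0.56, array([596.2, -37.8,  23.7]))]
corner [(0.82, array([ 636.3, -160.2,   25. ]))]
lower_block []
upper_block [(0.81, array([622.6, 170.2,  49.5])), (0.62, array([365.7, 161.4,   1.8])), (0.59, array([847.1,  98.6,   1.8]))]
octagon_box [(0.84, array([622.5, 180.5,  65.6]))]
rosette [(0.57, array([511.7, 200.8,  27.8]))]
wax_tin [(0.71, array([460.5, 471. ,   3. ]))]
brush [(0.61, array([365. , 425.8,   1.3])), (0.19, array([ 632. , -159.1,   23.6]))]
panel [(0.87, array([592.9, -39.4,  21.9]))]
corner [(0.59, array([ 631.1, -162.1,   28.6]))]
lower_block [(0.88, array([616.8, 165.4,  21.7])), (0.25, array([460.1, 468. ,  -0.7]))]
upper_block [(0.97, array([620.7, 170.5,  46.9])), (0.79, array([839.9, 101.4,  -1. ])), (0.75, array([366.8, 155.1,  -0.4]))]
octagon_box [(0.67, array([622.5, 181.5,  70.4])), (0.6, array([509. , 199.1,  25.3]))]
rosette [(0.53, array([514.4, 200.4,  26.8])), (0.24, array([621.4, 169.1,  46.6]))]
wax_tin [(0.59, array([461.9, 467.5,   0.3])), (0.39, array([364.6, 420.9,   5.1]))]
brush [(0.93, array([360.9, 419. ,   5. ]))]
```

View pics/s14.png

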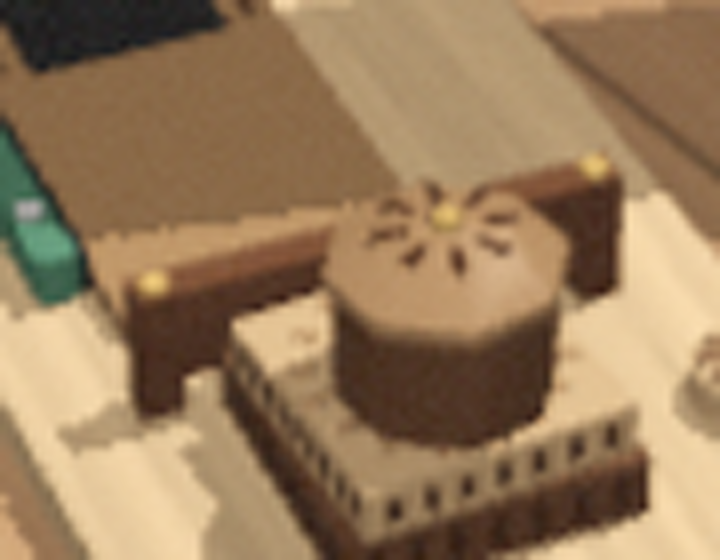

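View pics/t14.png

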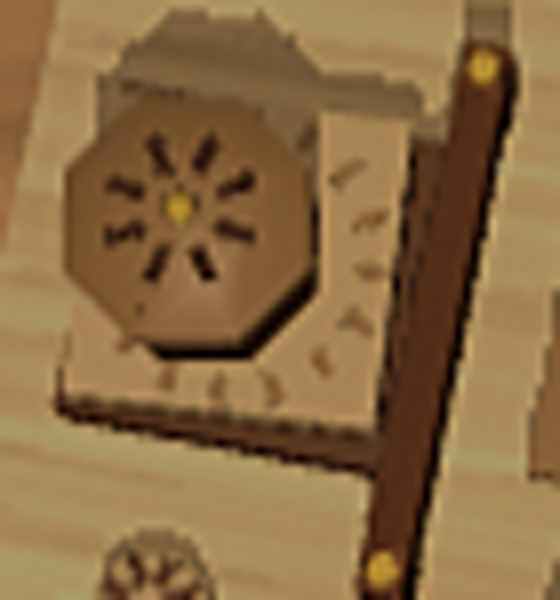

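The panel's front edge meets the stop's rubber with no board showing between, and it runs parallel to the rail. The stack is upright and down on the board. The box has slid about 10 mm on the pale block, against a 20 mm limit. Handing in.

```bash
python3 -c "
from plant import arm
print(arm.job_done(), arm.get_obs()['clock'])"
```

```text
the job is handed in; nothing more can be done
the job is handed in; nothing more can be done
```

The panel is out from under the stack and seated against the green end stop and rail. I handed the job in at about 19 s. No verdict was reported.

I pressed the rubber pad with two fingertips and drew the panel clear of the bridge. Then I moved it sideways to the rail, nudged it against the end stop and lifted off.

**Forces:** Press readings were mostly 10–16 N, with a brief 19 N at seating. Sideways push peaked at about 12 N along the draw and 7 N toward the rail, about 24 N in all. These are wrist readings taken at the end of moves.

**Panel:**
- The front end meets the stop's rubber with no board showing between.
- The distance from the panel's edge to the green face is about 4 mm at both stop and rail, which I take to be the rubber's thickness.
- The panel and the corner agree in angle to about 0.2° on the final line fits. Coarser readings differed by up to 1°, still inside the 1.7° limit.
- An automatic fit of the panel's edge along the rail failed, so I used the pad's position for that side.

**Stack:**
- It is upright, in order, behind the bridge and down on the sliding board.
- It tipped back a little as the panel's rear edge passed under it, then settled level.
- The octagonal box slid on the pale block and now sits about 10 mm off centre; the limit is 20 mm.
- The pale block is about 5 mm off the walnut block.

**Bystanders:** The tools and purple look-alikes look undisturbed in the pictures. The rosette measured about 3 mm from its first position, which is within the network's error. I did not measure the chisel, gouge, mallet or offcut separately.

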